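# Hold the stamp box's sprung shutter half open with the push stick

### The arm

A 6-joint arm with a two-finger parallel gripper is mounted at the origin on the work surface. World frame = base frame: x ahead of the robot, y to its left, z up, the work surface at z = 0. Lengths are in mm, angles in rad, forces in N, time in s.
With the tool pointing down it reaches from about 350 to 875 mm from the base axis. Payload 15.5 kg.
Tool frame: the origin (TCP) lies midway between the tips of the shut fingers; the grasp point (between the pads) lies 19 mm behind it; z points along the fingers, y is the line along which they close (so a half turn about z gives the same grasp; the last joint's range is limited). The gripper opens to 85 mm and grips with 20 to 120 N. Pads are 22 mm wide; open, the fingers measure 114 mm over their backs; the gripper's body (76 mm by 85 mm) begins 54 mm behind the grasp point. The pads swing forward as they close: fully open they stand 13 mm farther back than shut.
Start: joints at [-1.381, 0.494, 1.345, -0, 1.302, -0.096], TCP at [176.204, -599.649, 231.277] pointing down, gripper open.
Joint ranges: [-2.91, 2.91], [-0.82, 2.16], [0.22, 2.67], [-1.22, 4.37], [0.12, 2.79], [-3.08, 3.08]. Speed limits (rad/s): [1.89, 1.89, 2.57, 3.01, 3.01, 3.01].

### API

Orientations are given as [roll, pitch, yaw] about the fixed x, y, z axes, in that order (R = Rz(yaw) Ry(pitch) Rx(roll)).
In Python, from station import manip, viewer gives the robot as it stands. The module is installed in compiled form; this text tells all that it offers.
- The arm moves only by the tool send_rows, never from a script. Its argument "deltas" is a list of rows, each an object of numbers: "tx", "ty", "tz": the shift along the world's x, y, z normalised to -1 to 1, where 1 is 0.025 m; "wx", "wy", "wz": the turn, a rotation vector about the world's x, y, z normalised to -1 to 1, where 1 is pi/2 rad; "jaw": the opening, from 0 (shut) to 1 (fully open). A call has 1 to 5 rows; each row shifts and turns the commanded pose from where the row before left it; what a row does not reach is not made up. A row lasts 1/12 s, in which the tool goes at most 41.7 mm and 7.16 degrees, less where a joint would pass 70% of its speed; a pose out of reach is approached as far as the arm can. A call with a number of a shift or a turn outside -1 to 1 is refused whole. A call with a gripper value outside its range is refused whole. The fingers move at their own pace and stop on an object; "force" is the grip in N (left out, the last holds). Time passes only in rows, so rows that do not move let the fingers close. It gives the time, the measured TCP pose, the force, the opening and the grip force at its end, in the units of the state.
- manip.state(): the state, without advancing time (a new reading comes with each control period).
- viewer.snapshot(name): name is "side" or "top"; returns a dict with "frame" (480x640x3 uint8, red, green, blue), "fx", "fy", "cx", "cy" (pixels), "origin" and "rotation" of the camera in the world. Camera axes: x right, y down, z forward; pixel columns grow to the right and rows downward; lengths in mm; the calibration is good to about 2 mm. A picture is of the moment at which its call begins. There is no depth.
- manip.hand_in(): hands the job in; it is judged then, once.
The state is a dict: "t": time; "joints": joint angles; "joint_velocities": joint speeds; "effort": joint torques, N m; "tool_pos": TCP position; "orientation": TCP orientation; "ft_force": force on the tool from outside, world axes, zero at the start; "moment": the same for the moment, N m; "gripper_width": finger opening in mm; "grip_force": force on a finger pad.
Only numpy, scipy, OpenCV 4.12 (cv2) and the standard library are available. Lean on these libraries where they do the work, as an engineer would, in place of code of your own. Each camera call takes 0.05 s, during which the arm holds its last target. There are 200 camera calls.

### The job

Draw the wooden push stick (the tallest of the three tools) up out of the tool block and, with its lower end against the upright lug, slide the stamp box's sprung dust shutter to half travel, where the lug stands in line with the two pins, and keep it there: finish still gripping the stick and holding the shutter half open with it. Only the stick may touch the shutter, keep the gripper off it, and never open it beyond three quarters of its travel. Leave the other tools and everything else on the bench where they are.

Things in the scene. Friction and masses are not known exactly. Their poses are not given: they have to be found in the camera images.
- push_stick: Plain round wooden stick standing in one of the tool block's three holes, the tallest tool there: 150 mm long, about 40 g; the lower 70 mm is 14 mm across, the upper 74 mm a handle 20 mm across. Origin: centre of its lower end (tip); z runs up along it. It stands 40 mm deep in its hole (110 mm show) and leans a few degrees at most.
- tool_block: Heavy pale wooden tool block, fixed: 60 x 200 x 55 mm (x, y, z). Three round holes, 16 mm across, 40 mm deep, in a row along its y axis at y = -65, 0 and +65 mm. Origin: centre of its underside. Which tool stands in which hole varies.
- stamp_box: Dark wooden box, fixed: 240 x 120 mm, 60 mm high, its long side along its x axis, the direction in which the shutter opens. Origin: centre of its underside. Runners along both long edges (y = +-53 mm) reach 68 mm height, each with a thin upright pin (6 mm across, top at 90 mm) at x = +5 mm: the lug's middle is in line with the pins at half travel.
- shutter: Steel dust shutter of the stamp box: plate 84 x 94 x 3 mm sliding on the box, with an upright flat lug 50 mm wide (y), 5 mm thick (x), rising to 35 mm above the plate's underside. Origin: centre of the plate's underside, 60 mm above the bench; x is the opening direction. The lug's middle is at x = +20 mm, so about 60 mm of flat plate lie behind it.
- lug_face (a point): Middle of the lug's rear face, the face to push on (outward normal is the shutter's -x): 78 mm above the bench; the lug reaches from 63 to 95 mm height.
- shutter_travel (a joint): How far the shutter is open, m: 0 shut, 0.080 fully open, 0.040 half travel. A spring closes it: 1.2 N when shut, rising by 0.6 N per 10 mm (3.6 N at half, 6 N fully open), plus about 0.3 N of friction. It snaps shut when let go.
- awl: Bystander in the tool block: dark wooden awl, 95 mm tall, bulb-shaped head 28 mm across at the top. Origin: centre of its foot.
- punch: Bystander in the tool block: steel punch, straight bar 14 to 15 mm across, 85 mm tall. Origin: centre of its foot.
- spool_near: Bystander: small standing thread spool, 40 mm across, 50 mm tall. Origin: centre of its underside.
- spool_far: Bystander: a second spool of the same size. Origin: centre of its underside.
- brass_pot: Bystander: brass pot with lid, 68 mm across, 72 mm tall. Origin: centre of its underside.
- dye_bottle: Bystander: small black jar, 44 mm across, 75 mm tall. Origin: centre of its underside.
- hammer: Bystander: hammer lying on the bench beyond the stamp box, on the robot's left. Origin: centre of its underside.

How it is judged:
By the outcome, as a careful person would: the job done as asked, in the order asked, and still so for the second after the job is handed in, while the arm keeps its last pose, push and grip.
It also fails if it takes over 40 s, if anything falls off the work surface, if the arm or the gripper's body presses on something with over 40 N, if the wrist force passes 120 N, or if a joint passes its speed limit or range.

## Working session

There is one attempt and no reset: what is moved stays moved. The work goes in short steps, Python scripts to look and compute and a tool call to move; the robot and the scene stay as the last step left them, time stands still between calls to the robot, and variables do not carry over. Pictures are saved under pics/ and viewed, at most 10 in all, crops included, and the job is handed in when it is done.

Besides the shell and the picture viewer there is one more tool, called as a command line: name --argument value ..., lists and objects as JSON in quotes. send_rows: Moves the arm, as the interface text tells. Scaled input: -1 to 1 covers 0.025 m each way for a shift and pi/2 rad each way for a turn. Its arguments: {"type":"object","properties":{"deltas":{"type":"array","items":{"type":"object","properties":{"tx":{"type":"number","minimum":-1,"maximum":1},"ty":{"type":"number","minimum":-1,"maximum":1},"tz":{"type":"number","minimum":-1,"maximum":1},"wx":{"type":"number","minimum":-1,"maximum":1},"wy":{"type":"number","minimum":-1,"maximum":1},"wz":{"type":"number","minimum":-1,"maximum":1},"jaw":{"type":"number"}}}},"force":{"type":"number"}},"required":["deltas"]}

```bash
mkdir -p pics; cat > h.py <<'E'
import numpy as np, cv2, pickle
from station import manip, viewer
def snap(name,tag):
    s=viewer.snapshot(name); cv2.imwrite(f'pics/{tag}.png',s['frame'][:,:,::-1]); pickle.dump(s,open(f'pics/{tag}.pkl','wb')); return s
def load(tag): return pickle.load(open(f'pics/{tag}.pkl','rb'))
def ray(s,u,v):
    d=np.array(s['rotation'])@np.array([(u-s['cx'])/s['fx'],(v-s['cy'])/s['fy'],1.]); return np.array(s['origin'],float),d/np.linalg.norm(d)
def onz(s,u,v,z):
    o,d=ray(s,u,v); return o+d*(z-o[2])/d[2]
def tri(s1,p1,s2,p2):
    o1,d1=ray(s1,*p1);o2,d2=ray(s2,*p2)
    t=np.linalg.lstsq(np.c_[d1,-d2],o2-o1,rcond=None)[0]; a=o1+d1*t[0];b=o2+d2*t[1]; return (a+b)/2,np.linalg.norm(a-b)
def proj(s,p):
    c=np.array(s['rotation']).T@(np.array(p,float)-s['origin']); return c[0]/c[2]*s['fx']+s['cx'],c[1]/c[2]*s['fy']+s['cy']
E
python3 - <<'E'
from h import *
np.set_printoptions(precision=3,suppress=True)
for n in('side','top'):
    s=snap(n,n+'0'); print(n,s['fx'],s['cx'],s['cy'],s['origin'],np.array(s['rotation']).tolist())
print(manip.state())
E
```

```text
side 458.9426222131264 323.050694771557 239.06598599512552 [ 402.08  -719.532  881.414] [-2.3900456969437873, -0.011591599202961822, -0.22564499671496785]
top 538.1662716671578 316.6310499079129 232.79967823145378 [ 390.784   14.497 1212.565] [-2.9604958127822343, 0.00154264799020698, -1.552109915016856]
{'t': 0.1, 'joints': array([-1.381,  0.494,  1.346,  0.   ,  1.303, -0.096]), 'joint_velocities': array([-0.001, -0.002, -0.002,  0.001, -0.   , -0.001]), 'effort': array([  0.001, -88.359, -38.456,   0.   ,   0.005,   0.   ]), 'tool_pos': array([ 176.13 , -599.311,  230.756]), 'orientation': array([-3.14 , -0.   ,  0.286]), 'ft_force': array([ 0.001, -0.18 , -0.567]), 'moment': array([-0.024,  0.002,  0.025]), 'grip_force': 0.0, 'gripper_width': 85.31127246916195}
```

View pics/side0.png

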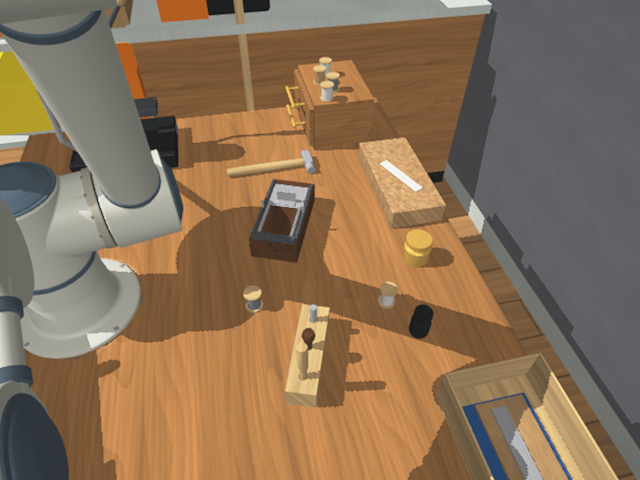

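View pics/top0.png

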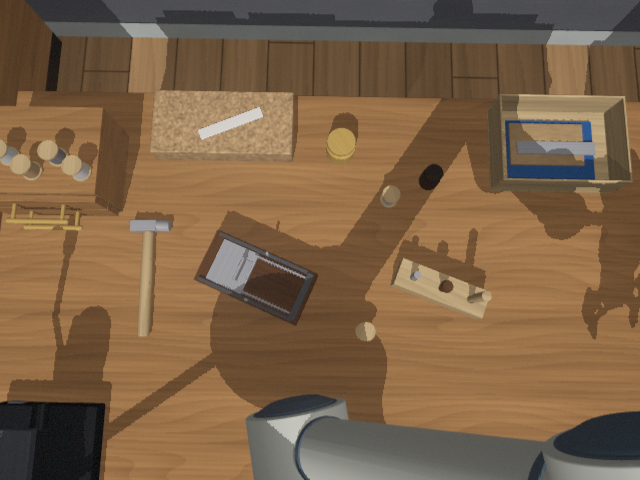

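```bash
cat >> h.py <<'E'
from scipy.spatial.transform import Rotation as Ro
_r=lambda s: Ro.from_euler('xyz',s['rotation']).as_matrix() if np.ndim(s['rotation'])==1 else np.array(s['rotation'])
def ray(s,u,v):
    d=_r(s)@np.array([(u-s['cx'])/s['fx'],(v-s['cy'])/s['fy'],1.]); return np.array(s['origin'],float),d/np.linalg.norm(d)
def proj(s,p):
    c=_r(s).T@(np.array(p,float)-s['origin']); return c[0]/c[2]*s['fx']+s['cx'],c[1]/c[2]*s['fy']+s['cy']
def crop(tag,u,v,w,h,k): return cv2.resize(load(tag)['frame'][v:v+h,u:u+w,::-1],None,fx=k,fy=k,interpolation=cv2.INTER_CUBIC)
np.set_printoptions(precision=2,suppress=True)
E
python3 - <<'E'
from h import *
# top row: box; bottom row: block. left side cam, right top cam
a=crop('side0',240,170,100,100,4);b=crop('top0',190,220,133,110,3)
cv2.imwrite('pics/cs.png',np.vstack([np.hstack([crop('side0',235,170,95,100,4),crop('side0',270,295,95,115,4)[:400]]) ])) 
cv2.imwrite('pics/ct.png',np.hstack([crop('top0',190,225,130,105,3),crop('top0',385,225,130,105,3)]))
s=load('side0');t=load('top0')
print(proj(t,[0,0,0]),onz(t,446,286,100))
E
```

```text
(np.float64(320.97706340742377), np.float64(521.9423151633093)) [ 487.76 -248.98  100.  ]
```

View pics/cs.png

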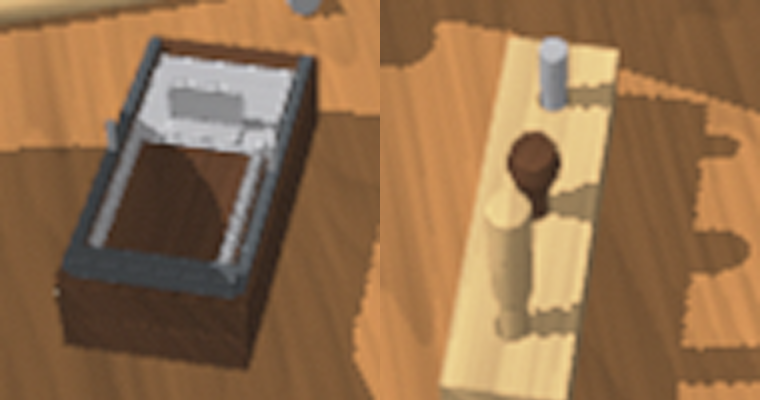

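View pics/ct.png

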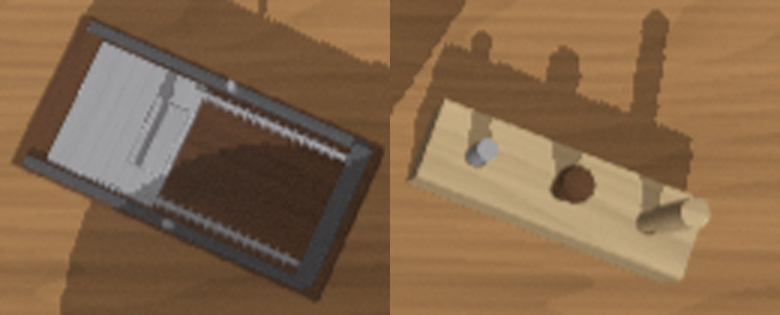

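```bash
cat > m.py <<'E'
from h import *
s=load('side0');t=load('top0')
SB=lambda x,y:(235+x/4,170+y/4); SK=lambda x,y:(270+(x-380)/4,295+y/4)
TB=lambda x,y:(190+x/3,225+y/3); TK=lambda x,y:(385+(x-390)/3,225+y/3)
for n,a,b in [('sticktop',SK(509,208),TK(695,212)),('stickbase',SK(512,325),TK(649,221)),
 ('awl',SK(534,155),TK(575,184)),('punch',SK(553,46),TK(487,149)),
 ('pinL',SB(111,124),TB(167,225)),
 ('bFL',SB(155,40),TB(14,162)),('bFR',SB(317,58),TB(85,17)),('bNL',SB(62,270),TB(320,298)),('bNR',SB(243,293),TB(383,150)),
 ('lugL',SB(170,87),TB(139,163)),('lugR',SB(243,96),TB(165,90)),
 ('kFL',SK(510,38),TK(410,180)),('kFR',SK(618,48),TK(445,100)),('kNL',SK(442,386),TK(682,280)),('kNR',SK(568,400),TK(708,205)),
 ('spoolN',(252,290),(366,331))]:
    p,e=tri(s,a,t,b); print(n,p,'gap %.1f'%e)
c=[onz(t,*TB(*p),60)for p in[(14,162),(85,17),(320,298),(383,150)]]
print('box corners z60',c,'centre',sum(c)/4)
print('axis',[np.degrees(np.arctan2(*(c[j]-c[i])[[1,0]])) for i,j in((0,2),(1,3))])
print('pins',onz(t,*TB(231,84),90),onz(t,*TB(167,225),90))
E
python3 m.py
```

```text
sticktop [ 465.8  -312.33  163.55] gap 1.7
stickbase [ 465.61 -313.09   55.04] gap 0.0
awl [ 488.5  -250.43   99.95] gap 2.8
punch [ 511.18 -190.18  100.5 ] gap 2.2
pinL [454.05 164.93  87.05] gap 4.0
bFL [498.42 281.03  54.7 ] gap 3.4
bFR [604.52 234.93  57.51] gap 3.0
bNL [407.37  58.25  71.74] gap 6.0
bNR [511.06  16.16  71.89] gap 5.1
lugL [495.97 185.34  93.24] gap 3.7
lugR [544.43 169.89  90.65] gap 2.9
kFL [ 495.07 -144.16   47.69] gap 5.5
kFR [ 551.23 -168.69   55.7 ] gap 2.9
kNL [ 426.06 -335.45   53.82] gap 3.1
kNR [ 480.79 -355.69   55.18] gap 6.0
spoolN [394.09 -87.97  56.81] gap 1.4
box corners z60 [array([496.24, 279.82,  60.  ]), array([602.54, 234.51,  60.  ]), array([404.51,  58.7 ,  60.  ]), array([509.72,  16.28,  60.  ])] centre [503.25 147.33  60.  ]
axis [np.float64(-112.52996616755487), np.float64(-113.03956302339466)]
pins [551.09 123.79  90.  ] [451.91 164.55  90.  ]
```

Side view: stick top at pixel (302,347), its foot at (303,376). Top view: stick top at (487,296), and the pins at (267,253) and (246,300). These put the stick at (466,-313) and nearly vertical, the middle of the pin line at about (501.5,144), and the opening direction at about -112.5°. Next I'll move above the stick.

send_rows --deltas '[{"tx": 0.965, "ty": 0.955, "wz": -0.072, "jaw": 0.6}, {"tx": 0.965, "ty": 0.955, "wz": -0.072, "jaw": 0.6}, {"tx": 0.965, "ty": 0.955, "wz": -0.072, "jaw": 0.6}, {"tx": 0.965, "ty": 0.955, "wz": -0.072, "jaw": 0.6}, {"tx": 0.965, "ty": 0.955, "wz": -0.072, "jaw": 0.6}]'

```text
schema error: expected keys tx, ty, tz, wx, wy, wz, jaw
```

send_rows --deltas '[{"tx": 0.965, "ty": 0.955, "wz": -0.072, "jaw": 0.6}, {"tx": 0.965, "ty": 0.955, "jaw": 0.6}, {"tx": 0.965, "ty": 0.955, "jaw": 0.6}, {"tx": 0.965, "ty": 0.955, "jaw": 0.6}, {"tx": 0.965, "ty": 0.955, "jaw": 0.6}]'

```text
schema error: expected keys tx, ty, tz, wx, wy, wz, jaw
```

send_rows --deltas '[{"tx": 0.965, "ty": 0.955, "jaw": 0.6}, {"tx": 0.965, "ty": 0.955, "jaw": 0.6}, {"jaw": 0.6}, {"jaw": 0.6}]'

```text
schema error: expected keys tx, ty, tz, wx, wy, wz, jaw
```

All keys are required.

send_rows --deltas '[{"tx": 0.965, "ty": 0.955, "tz": 0, "wx": 0, "wy": 0, "wz": -0.072, "jaw": 0.6}, {"tx": 0.965, "ty": 0.955, "tz": 0, "wx": 0, "wy": 0, "wz": -0.072, "jaw": 0.6}, {"tx": 0.965, "ty": 0.955, "tz": 0, "wx": 0, "wy": 0, "wz": -0.072, "jaw": 0.6}, {"tx": 0.965, "ty": 0.955, "tz": 0, "wx": 0, "wy": 0, "wz": -0.072, "jaw": 0.6}, {"tx": 0.965, "ty": 0.955, "tz": 0, "wx": 0, "wy": 0, "wz": -0.072, "jaw": 0.6}]'

```text
t: 0.52
tool_pos: [297.6, -478.9, 231.0]
orientation: [-3.141, 0.0, -0.286]
ft_force: [1.3, -0.1, 0.2]
gripper_width: 51.3
grip_force: 0.0
```

send_rows --deltas '[{"tx": 0.965, "ty": 0.955, "tz": 0, "wx": 0, "wy": 0, "wz": -0.072, "jaw": 0.6}, {"tx": 0.965, "ty": 0.955, "tz": 0, "wx": 0, "wy": 0, "wz": 0, "jaw": 0.6}, {"tx": 0.965, "ty": 0.955, "tz": 0, "wx": 0, "wy": 0, "wz": 0, "jaw": 0.6}, {"tx": 0.965, "ty": 0.955, "tz": 0, "wx": 0, "wy": 0, "wz": 0, "jaw": 0.6}, {"tx": 0.965, "ty": 0.955, "tz": 0, "wx": 0, "wy": 0, "wz": 0, "jaw": 0.6}]'

```text
t: 0.93
tool_pos: [418.3, -359.4, 231.1]
orientation: [-3.141, 0.0, -0.393]
ft_force: [0.5, -1.0, -0.2]
gripper_width: 51.2
grip_force: 0.0
```

send_rows --deltas '[{"tx": 0.965, "ty": 0.955, "tz": 0, "wx": 0, "wy": 0, "wz": 0, "jaw": 0.6}, {"tx": 0.965, "ty": 0.955, "tz": 0, "wx": 0, "wy": 0, "wz": 0, "jaw": 0.6}, {"tx": 0, "ty": 0, "tz": 0, "wx": 0, "wy": 0, "wz": 0, "jaw": 0.6}, {"tx": 0, "ty": 0, "tz": 0, "wx": 0, "wy": 0, "wz": 0, "jaw": 0.6}]'

```text
t: 1.27
tool_pos: [466.5, -311.8, 231.0]
orientation: [-3.141, 0.001, -0.39]
ft_force: [0.7, -0.4, -0.3]
gripper_width: 51.3
grip_force: 0.0
```

send_rows --deltas '[{"tx": -0.03, "ty": -0.03, "tz": -0.9, "wx": 0, "wy": 0, "wz": 0, "jaw": 0.6}, {"tx": 0, "ty": 0, "tz": -0.9, "wx": 0, "wy": 0, "wz": 0, "jaw": 0.6}, {"tx": 0, "ty": 0, "tz": -0.9, "wx": 0, "wy": 0, "wz": 0, "jaw": 0.6}, {"tx": 0, "ty": 0, "tz": -0.9, "wx": 0, "wy": 0, "wz": 0, "jaw": 0.6}, {"tx": 0, "ty": 0, "tz": -0.9, "wx": 0, "wy": 0, "wz": 0, "jaw": 0.6}]'

```text
t: 1.68
tool_pos: [464.0, -314.7, 117.7]
orientation: [3.141, 0.0, -0.394]
ft_force: [-0.6, -0.3, 0.0]
gripper_width: 51.4
grip_force: 0.0
```

send_rows --deltas '[{"tx": 0, "ty": 0, "tz": 0, "wx": 0, "wy": 0, "wz": 0, "jaw": 0.6}, {"tx": 0, "ty": 0, "tz": 0, "wx": 0, "wy": 0, "wz": 0, "jaw": 0}, {"tx": 0, "ty": 0, "tz": 0, "wx": 0, "wy": 0, "wz": 0, "jaw": 0}, {"tx": 0, "ty": 0, "tz": 0, "wx": 0, "wy": 0, "wz": 0, "jaw": 0}, {"tx": 0, "ty": 0, "tz": 0, "wx": 0, "wy": 0, "wz": 0, "jaw": 0}]' --force 60

```text
t: 2.1
tool_pos: [465.5, -314.3, 120.2]
orientation: [3.141, -0.002, -0.393]
ft_force: [0.4, 2.3, 8.0]
gripper_width: 18.6
grip_force: 58.6
```

send_rows --deltas '[{"tx": 0, "ty": 0, "tz": 0, "wx": 0, "wy": 0, "wz": 0, "jaw": 0}, {"tx": 0, "ty": 0, "tz": 0, "wx": 0, "wy": 0, "wz": 0, "jaw": 0}]'

```text
t: 2.27
tool_pos: [465.6, -314.3, 120.2]
orientation: [3.141, -0.002, -0.393]
ft_force: [-0.2, 2.7, 8.3]
gripper_width: 18.6
grip_force: 58.6
```

send_rows --deltas '[{"tx": 0, "ty": 0, "tz": 0.5, "wx": 0, "wy": 0, "wz": 0, "jaw": 0}, {"tx": 0, "ty": 0, "tz": 0.8, "wx": 0, "wy": 0, "wz": 0, "jaw": 0}, {"tx": 0, "ty": 0, "tz": 0.8, "wx": 0, "wy": 0, "wz": 0, "jaw": 0}, {"tx": 0, "ty": 0, "tz": 0.8, "wx": 0, "wy": 0, "wz": 0, "jaw": 0}, {"tx": 0, "ty": 0, "tz": 0.8, "wx": 0, "wy": 0, "wz": 0, "jaw": 0}]'

```text
t: 2.68
tool_pos: [465.0, -314.0, 213.2]
orientation: [3.141, -0.001, -0.393]
ft_force: [0.1, -0.9, -0.5]
gripper_width: 18.8
grip_force: 58.5
```

send_rows --deltas '[{"tx": 0, "ty": 0, "tz": 0.8, "wx": 0, "wy": 0, "wz": 0, "jaw": 0}, {"tx": 0, "ty": 0, "tz": 0.4, "wx": 0, "wy": 0, "wz": 0, "jaw": 0}, {"tx": 0, "ty": 0, "tz": 0, "wx": 0, "wy": 0, "wz": 0, "jaw": 0}]'

```text
t: 2.93
tool_pos: [465.8, -314.7, 243.9]
orientation: [3.14, -0.004, -0.393]
ft_force: [-0.4, -0.2, -0.3]
gripper_width: 18.8
grip_force: 58.5
```

```bash
python3 - <<'E'
from h import *
st=manip.state(); print(st['tool_pos'],st['ft_force'],st['moment'],st['gripper_width'],st['joints'])
snap('side','side1');snap('top','top1')
cv2.imwrite('pics/c1.png',np.hstack([crop('side1',250,230,125,150,3),crop('top1',375,225,130,150,3)]))
s=load('side1'); p=st['tool_pos']
print(proj(s,p),proj(s,p+[0,0,-101]))
E
```

```text
[ 465.83 -314.68  243.94] [-0.37 -0.22 -0.29] [-0.02 -0.03  0.01] 18.847473263013935 [-0.7   0.39  1.49 -0.    1.26  1.26]
(np.float64(300.96816498337404), np.float64(323.05675912953717)) (np.float64(302.3026110954319), np.float64(354.1514168449103))
```

View pics/c1.png

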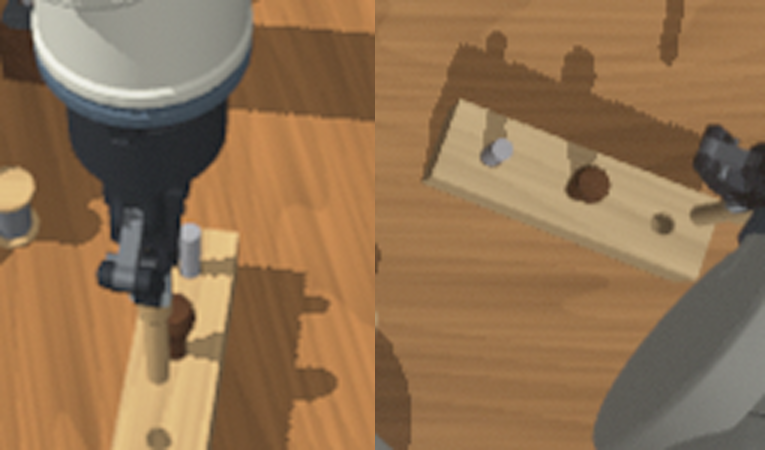

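The stick is drawn, with its tip at side pixel (303,356) and top pixel (483,297), so about 101 mm below the TCP. The other tools haven't moved. Next I'll carry it over to the box.

send_rows --deltas '[{"tx": 0.12, "ty": 0.6, "tz": 0, "wx": 0, "wy": 0, "wz": 0, "jaw": 0}, {"tx": 0.12, "ty": 1, "tz": 0, "wx": 0, "wy": 0, "wz": 0, "jaw": 0}, {"tx": 0.12, "ty": 1, "tz": 0, "wx": 0, "wy": 0, "wz": 0, "jaw": 0}, {"tx": 0.12, "ty": 1, "tz": 0, "wx": 0, "wy": 0, "wz": 0, "jaw": 0}, {"tx": 0.12, "ty": 1, "tz": 0, "wx": 0, "wy": 0, "wz": 0, "jaw": 0}]'

```text
t: 3.45
tool_pos: [479.3, -197.0, 239.9]
orientation: [-3.141, 0.002, -0.393]
ft_force: [0.9, -0.7, -0.4]
gripper_width: 18.4
grip_force: 58.6
```

send_rows --deltas '[{"tx": 0.12, "ty": 1, "tz": 0, "wx": 0, "wy": 0, "wz": 0, "jaw": 0}, {"tx": 0.12, "ty": 1, "tz": 0, "wx": 0, "wy": 0, "wz": 0, "jaw": 0}, {"tx": 0.12, "ty": 1, "tz": 0, "wx": 0, "wy": 0, "wz": 0, "jaw": 0}, {"tx": 0.12, "ty": 1, "tz": 0, "wx": 0, "wy": 0, "wz": 0, "jaw": 0}, {"tx": 0.12, "ty": 1, "tz": 0, "wx": 0, "wy": 0, "wz": 0, "jaw": 0}]'

```text
t: 3.87
tool_pos: [494.2, -72.0, 240.0]
orientation: [3.141, 0.002, -0.393]
ft_force: [0.6, 0.3, -1.3]
gripper_width: 18.7
grip_force: 58.6
```

send_rows --deltas '[{"tx": 0.12, "ty": 1, "tz": 0, "wx": 0, "wy": 0, "wz": 0, "jaw": 0}, {"tx": 0.12, "ty": 1, "tz": 0, "wx": 0, "wy": 0, "wz": 0, "jaw": 0}, {"tx": 0.12, "ty": 1, "tz": 0, "wx": 0, "wy": 0, "wz": 0, "jaw": 0}, {"tx": 0.12, "ty": 1, "tz": 0, "wx": 0, "wy": 0, "wz": 0, "jaw": 0}, {"tx": 0.12, "ty": 1, "tz": 0, "wx": 0, "wy": 0, "wz": 0, "jaw": 0}]'

```text
t: 4.28
tool_pos: [509.0, 52.9, 240.0]
orientation: [3.141, 0.002, -0.393]
ft_force: [0.0, -0.1, -0.8]
gripper_width: 19.0
grip_force: 58.6
```

send_rows --deltas '[{"tx": 0.12, "ty": 1, "tz": 0, "wx": 0, "wy": 0, "wz": 0, "jaw": 0}, {"tx": 0.12, "ty": 1, "tz": 0, "wx": 0, "wy": 0, "wz": 0, "jaw": 0}, {"tx": 0.12, "ty": 1, "tz": 0, "wx": 0, "wy": 0, "wz": 0, "jaw": 0}, {"tx": 0.12, "ty": 1, "tz": 0, "wx": 0, "wy": 0, "wz": 0, "jaw": 0}, {"tx": 0.12, "ty": 1, "tz": 0, "wx": 0, "wy": 0, "wz": 0, "jaw": 0}]'

```text
t: 4.7
tool_pos: [523.9, 177.7, 239.9]
orientation: [3.14, 0.002, -0.392]
ft_force: [0.1, -0.0, -0.2]
gripper_width: 18.2
grip_force: 58.6
```

send_rows --deltas '[{"tx": 0.12, "ty": 1, "tz": 0, "wx": 0, "wy": 0, "wz": 0, "jaw": 0}, {"tx": 0, "ty": 0.3, "tz": 0, "wx": 0, "wy": 0, "wz": 0, "jaw": 0}, {"tx": 0, "ty": 0, "tz": 0, "wx": 0, "wy": 0, "wz": 0, "jaw": 0}, {"tx": 0, "ty": 0, "tz": 0, "wx": 0, "wy": 0, "wz": 0, "jaw": 0}]'

```text
t: 5.03
tool_pos: [527.1, 208.6, 240.3]
orientation: [3.14, 0.001, -0.392]
ft_force: [0.7, -0.3, -0.4]
gripper_width: 18.6
grip_force: 58.6
```

```bash
python3 - <<'E'
from h import *
s=load('side1');t=load('top1'); print('tip1',tri(s,(302.7,355),t,(484,297.2)))
st=manip.state(); p=st['tool_pos'];print(p,st['orientation'],st['ft_force'])
s=snap('side','side2');t=snap('top','top2')
tip=p+[0,0,-101]; print(proj(s,tip),proj(t,tip))
cv2.imwrite('pics/c2.png',np.hstack([crop('side2',230,140,110,130,3.5),crop('top2',190,205,110,130,3.5)]))
E
```

```text
tip1 (array([ 465.03, -314.52,  139.29]), np.float64(2.970818672271919))
[527.13 208.61 240.27] [ 3.14  0.   -0.39] [ 0.69 -0.28 -0.43]
(np.float64(286.29038665464805), np.float64(170.7513613672287)) (np.float64(222.12556179776007), np.float64(260.5238142970057))
```

View pics/c2.png

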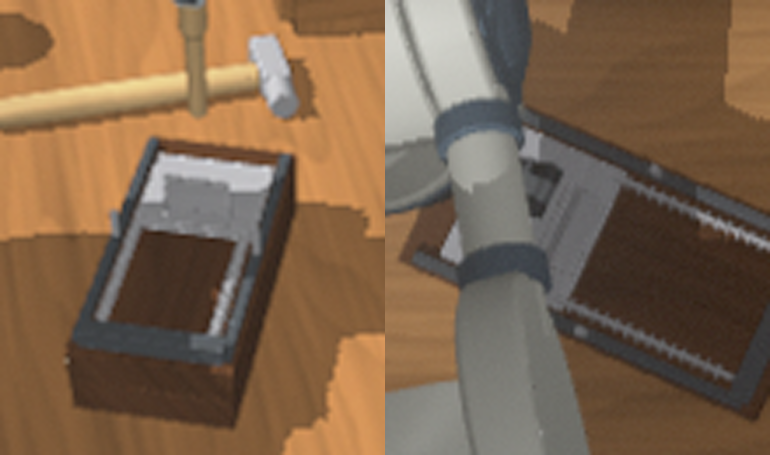

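Tip at side pixel (287,172), hanging straight behind the lug at the expected position. The shutter is shut. I'll lower it, then push slowly.

send_rows --deltas '[{"tx": 0, "ty": 0, "tz": -0.9, "wx": 0, "wy": 0, "wz": 0, "jaw": 0}, {"tx": 0, "ty": 0, "tz": -0.9, "wx": 0, "wy": 0, "wz": 0, "jaw": 0}, {"tx": 0, "ty": 0, "tz": -0.85, "wx": 0, "wy": 0, "wz": 0, "jaw": 0}, {"tx": 0, "ty": 0, "tz": 0, "wx": 0, "wy": 0, "wz": 0, "jaw": 0}]' --force 80

```text
t: 5.47
tool_pos: [525.9, 207.0, 171.6]
orientation: [3.138, 0.005, -0.394]
ft_force: [-1.4, -0.5, -1.7]
gripper_width: 18.2
grip_force: 78.0
```

send_rows --deltas '[{"tx": -0.12, "ty": -0.29, "tz": 0, "wx": 0, "wy": 0, "wz": 0, "jaw": 0}, {"tx": -0.12, "ty": -0.29, "tz": 0, "wx": 0, "wy": 0, "wz": 0, "jaw": 0}, {"tx": 0, "ty": 0, "tz": 0, "wx": 0, "wy": 0, "wz": 0, "jaw": 0}]'

```text
t: 5.72
tool_pos: [521.9, 192.6, 176.4]
orientation: [-3.141, -0.001, -0.394]
ft_force: [-0.3, 0.6, -0.6]
gripper_width: 18.3
grip_force: 78.0
```

send_rows --deltas '[{"tx": -0.12, "ty": -0.29, "tz": 0, "wx": 0, "wy": 0, "wz": 0, "jaw": 0}, {"tx": -0.12, "ty": -0.29, "tz": 0, "wx": 0, "wy": 0, "wz": 0, "jaw": 0}, {"tx": 0, "ty": 0, "tz": 0, "wx": 0, "wy": 0, "wz": 0, "jaw": 0}]'

```text
t: 5.97
tool_pos: [515.8, 178.5, 175.7]
orientation: [-3.141, -0.001, -0.393]
ft_force: [2.1, 1.9, -0.0]
gripper_width: 17.6
grip_force: 78.4
```

```bash
python3 - <<'E'
from h import *
st=manip.state(); p=st['tool_pos'];print(p,st['orientation'],st['ft_force'],st['moment'])
s=snap('side','side3');t=snap('top','top3')
cv2.imwrite('pics/c3.png',np.hstack([crop('side3',230,160,110,110,3.5),crop('top3',190,225,110,110,3.5)]))
E
```

```text
[515.77 178.45 175.72] [-3.14 -0.   -0.39] [ 2.15  1.88 -0.03] [ 0.38 -0.3  -0.04]
```

View pics/c3.png

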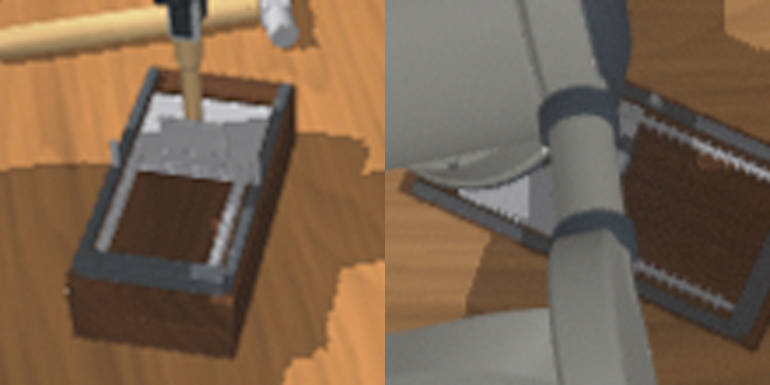

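In the side view the stick stands behind the lug and the shutter has just begun to open, with the spring force at about 2.5 N. I'll push on, stopping short of half.

send_rows --deltas '[{"tx": -0.107, "ty": -0.259, "tz": 0, "wx": 0, "wy": 0, "wz": 0, "jaw": 0}, {"tx": -0.107, "ty": -0.259, "tz": 0, "wx": 0, "wy": 0, "wz": 0, "jaw": 0}, {"tx": -0.107, "ty": -0.259, "tz": 0, "wx": 0, "wy": 0, "wz": 0, "jaw": 0}, {"tx": -0.08, "ty": -0.19, "tz": 0, "wx": 0, "wy": 0, "wz": 0, "jaw": 0}, {"tx": 0, "ty": 0, "tz": 0, "wx": 0, "wy": 0, "wz": 0, "jaw": 0}]'

```text
t: 6.48
tool_pos: [505.5, 154.5, 175.1]
orientation: [3.141, 0.0, -0.393]
ft_force: [1.3, 3.0, -0.1]
gripper_width: 18.2
grip_force: 78.7
```

send_rows --deltas '[{"tx": 0, "ty": 0, "tz": 0, "wx": 0, "wy": 0, "wz": 0, "jaw": 0}, {"tx": 0, "ty": 0, "tz": 0, "wx": 0, "wy": 0, "wz": 0, "jaw": 0}]'

```text
t: 6.65
tool_pos: [506.0, 155.5, 175.1]
orientation: [-3.141, -0.0, -0.393]
ft_force: [1.7, 2.4, 1.3]
gripper_width: 17.7
grip_force: 78.7
```

```bash
python3 - <<'E'
from h import *
st=manip.state(); p=st['tool_pos'];print(p,st['orientation'],st['ft_force'],st['moment'])
s=snap('side','side4');snap('top','top4')
cv2.imwrite('pics/c4.png',crop('side4',242,170,82,90,6.5))
d=np.array([-.383,-.924,0]);n=np.array([.924,-.383,0]);m=np.array([501.4,143.7,0])
P=lambda q:tuple(((np.array(proj(s,q))-[242,170])*6.5).round().astype(int))
for k in(0,30,40,50): # lug top front edge ends
    c=m+(k-40)*d
    print(k,'top mid-line',P(c-25*n+[0,0,95]),P(c+25*n+[0,0,95]),'foot front',P(c-25*n+2.5*d+[0,0,63]),P(c+25*n+2.5*d+[0,0,63]))
print('pins',P(m-53*n+[0,0,90]),P(m+53*n+[0,0,90]))
E
```

```text
[506.05 155.46 175.07] [-3.14 -0.   -0.39] [1.65 2.44 1.29] [ 0.73 -0.34  0.02]
0 top mid-line (np.int64(218), np.int64(132)) (np.int64(341), np.int64(147)) foot front (np.int64(222), np.int64(196)) (np.int64(342), np.int64(210))
30 top mid-line (np.int64(200), np.int64(181)) (np.int64(325), np.int64(197)) foot front (np.int64(204), np.int64(245)) (np.int64(326), np.int64(260))
40 top mid-line (np.int64(194), np.int64(198)) (np.int64(319), np.int64(214)) foot front (np.int64(198), np.int64(262)) (np.int64(321), np.int64(278))
50 top mid-line (np.int64(188), np.int64(215)) (np.int64(314), np.int64(231)) foot front (np.int64(192), np.int64(279)) (np.int64(316), np.int64(295))
pins (np.int64(125), np.int64(199)) (np.int64(390), np.int64(232))
```

View pics/c4.png

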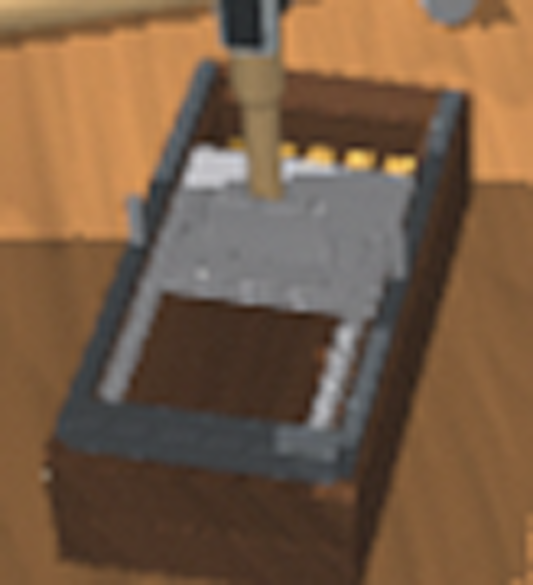

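```bash
cat > e.py <<'E'
from h import *
import sys
d=np.array([-.383,-.924,0]);n=np.array([.924,-.383,0]);m=np.array([501.4,143.7,0])
def edge(tag):
    s=load(tag); hsv=cv2.cvtColor(s['frame'],cv2.COLOR_RGB2HSV)[:,:,1].astype(np.float32); out=[]
    ks=np.arange(-40,50,.25)
    for l in(-30,-20,-10,0,10,20,30):
        uv=np.array([proj(s,m+k*d+l*n+[0,0,63]) for k in ks],np.float32)
        v=cv2.GaussianBlur(cv2.remap(hsv,uv[None,:,0],uv[None,:,1],cv2.INTER_LINEAR),(9,1),0)[0]
        g=np.gradient(v); i=g.argmax(); out.append(ks[i])
    return np.array(out)
for tag in sys.argv[1:]: print(tag,edge(tag),np.median(edge(tag)))
E
python3 e.py side0 side2 side3 side4; python3 - <<'E'
from h import *
def enh(tag):
    c=crop(tag,252,178,62,50,6.4); return cv2.cvtColor(cv2.createCLAHE(4,(3,3)).apply(cv2.cvtColor(c,cv2.COLOR_BGR2GRAY)),cv2.COLOR_GRAY2BGR)
cv2.imwrite('pics/c5.png',np.hstack([enh('side0'),enh('side4')]))
E
```

```text
side0 [-15.25 -16.25 -14.75 -16.   -14.75 -15.5  -15.  ] -15.25
side2 [-15.25 -16.25 -14.5  -15.75 -14.5  -15.5  -15.  ] -15.25
side3 [-3.5  -2.75 -4.   -4.25 -2.25 -3.   -3.25] -3.25
side4 [22.   21.25 22.   21.   22.25 21.   22.75] 22.0
```

View pics/c5.png

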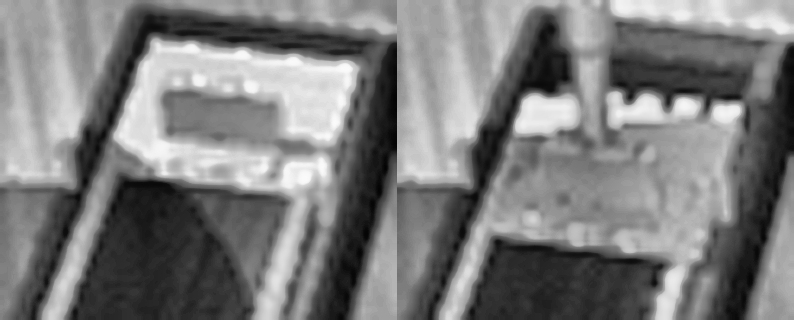

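Measured from the plate's front edge, travel is 37.25 mm. It needs about 2.8 mm more.

send_rows --deltas '[{"tx": -0.044, "ty": -0.106, "tz": 0, "wx": 0, "wy": 0, "wz": 0, "jaw": 0}, {"tx": 0, "ty": 0, "tz": 0, "wx": 0, "wy": 0, "wz": 0, "jaw": 0}, {"tx": 0, "ty": 0, "tz": 0, "wx": 0, "wy": 0, "wz": 0, "jaw": 0}, {"tx": 0, "ty": 0, "tz": 0, "wx": 0, "wy": 0, "wz": 0, "jaw": 0}]'

```text
t: 7.08
tool_pos: [504.8, 152.8, 175.0]
orientation: [-3.142, 0.0, -0.393]
ft_force: [1.3, 2.7, 0.4]
gripper_width: 18.6
grip_force: 78.7
```

```bash
python3 - <<'E'
from h import *
st=manip.state(); print(st['tool_pos'],st['ft_force'],st['grip_force'],st['t'])
snap('side','side5')
E
python3 e.py side5; sleep 0; python3 -c "
from h import *
snap('side','side6')"; python3 e.py side6
```

```text
[504.82 152.78 175.01] [1.27 2.73 0.39] 78.70391384749382 7.0833
side5 [23.75 24.75 24.   24.25 23.5  25.25 24.25] 24.25
side6 [23.75 24.75 24.   24.25 23.5  25.25 24.25] 24.25
```

Travel is now about 39.6 mm, and the TCP is where I predicted it for half travel. One last look before handing in.

View pics/side6.png

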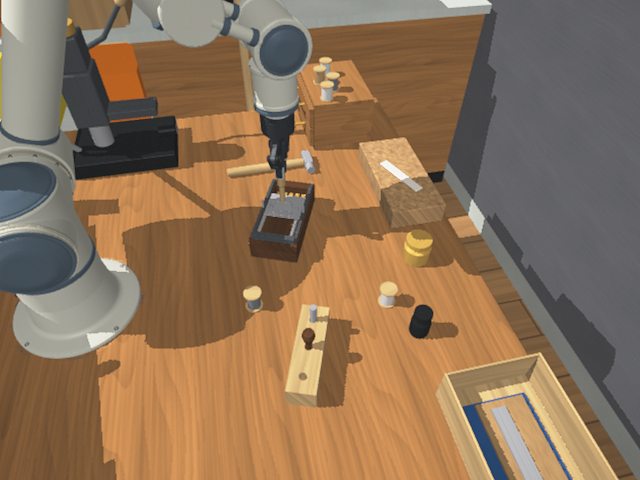

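The stick, at about (283,195), holds the shutter half open. The awl, punch, spools, pot, bottle and hammer are all where they were.

```bash
python3 -c "
from station import manip
print(manip.hand_in())"
```

```text
the job is handed in; nothing more can be done
None
```

I handed the job in with the push stick still gripped and holding the shutter at about 39.6 mm of travel by the camera (half is 40 mm), and the other tools and bench items look unmoved; no verdict came back.

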